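Open the canister on its holding post

ROBOT

A 6-joint arm with a two-finger parallel gripper is mounted at the origin on the work surface. World frame = base frame: x ahead of the robot, y to its left, z up, the work surface at z = 0. Lengths are in m, angles in rad, forces in N, time in s.
With the tool pointing down it reaches from about 0.25 to 0.775 m from the base axis. Payload 4 kg.
Tool frame: the origin (TCP) lies midway between the tips of the shut fingers; the grasp point (between the pads) lies 19 mm behind it (robot.tcp_to_grasp is the distance from the TCP to the grasp point, in m); z points along the fingers, x is the direction in which the jaws open and shut, and the axes are right-handed (so a half turn about z gives the same grasp; the last joint's range is limited). The gripper opens to 94 mm and grips with 3 to 60 N. Pads are 16 mm wide; open, the fingers measure 119 mm over their backs; the gripper's body (75 mm by 177 mm) begins 78 mm behind the grasp point.
Start: joints at [1.165, 0.087, 1.371, -0, 1.684, -0.103], TCP at [0.164, 0.525, 0.206] pointing down, gripper open.
Joint ranges: [-3.1, 3.1], [-0.76, 2.03], [0.27, 2.55], [-1.08, 4.22], [0.17, 2.65], [-2.57, 2.57]. Speed limits (rad/s): [2.79, 2.79, 3.14, 3.14, 3.14, 3.14].

INTERFACE

Orientations are given as [roll, pitch, yaw] about the fixed x, y, z axes, in that order (R = Rz(yaw) Ry(pitch) Rx(roll)).
In Python, from bench import get_obs, vision, robot gives the robot as it stands.
- The arm moves only by the tool servo_tool, never from a script. Its argument "targets" is text: rows parted by semicolons, each of 7 numbers parted by spaces: the opening, from 0 (shut) to 1 (fully open), then the shift along the tool's x, y, z as a fraction of full scale, then the turn, a rotation vector about the tool's x, y, z as a fraction of full scale. A call has 1 to 12 rows; each row is the pose to reach, as a shift and turn from the pose commanded when the call began, along the tool's axes at that moment, turning the shorter way round; what a row does not reach only later rows make up. Full scale, the value 1, is 0.25 m for a shift and pi rad for a turn. A row lasts 1/12 s, in which the tool goes at most 41.7 mm and 7.16 degrees, less where a joint would pass 70% of its speed; a pose out of reach is approached as far as the arm can. A call with a number of a shift or a turn outside -1 to 1 is refused whole. A call with a gripper value outside its range is refused whole. The fingers move at their own pace and stop on an object; the grip force is fixed at half the most. Time passes only in rows, so rows that repeat a pose let the fingers close. It gives the time, the measured TCP pose, the force and the opening at its end, in the units of the state.
- get_obs(): the state, without advancing time (a new reading comes with each control period).
- vision.snapshot(name): name is "scene" or "top"; returns a dict with "image" (420x560x3 uint8, red, green, blue), "mtx" (3x3 intrinsics, pixels), "k1" (the pictures are not rectified: a ray, as slopes to the right and down, at radius r is drawn at 1 + k1 r^2 times it, then the intrinsics apply), "world_from_camera" (4x4, takes a point from camera to world coordinates). Camera axes: x right, y down, z forward; pixel columns grow to the right and rows downward; lengths in m; the calibration is good to about 2 mm. A picture is of the moment at which its call begins. There is no depth.
- robot.close_job(): hands the job in, once; it reports no verdict.
The state is a dict: "time": time; "joint_positions": joint angles; "qvel": joint speeds; "joint_torque": joint torques, N m; "tool_pos": TCP position; "ee_rot": TCP orientation; "wrist_force": force on the tool from outside, world axes, zero at the start; "wrist_torque": the same for the moment, N m; "width": finger opening in m.
Only numpy, scipy, OpenCV 4.12 (cv2) and the standard library are available. Lean on these libraries where they do the work, as an engineer would, in place of code of your own. Each camera call takes 0.05 s, during which the arm holds its last target.

TASK

Push the square canister's hollow foot fully down onto the square post of the holding block, so that it cannot turn, then unscrew its tight cap anticlockwise until the threads let go and lift the cap straight up. Finish while still holding the cap, level, about a finger's breadth above the open mouth, with the canister left upright and fully home on its post. Leave the other things on the bench where they are.

Things in the scene. Friction and masses are not known exactly. Their poses are not given: they have to be found in the camera images.
- can_center (a point): Centre of the loose canister: its body is square, 56 x 56 mm, 78 mm tall, plain metal with a dark foot and a round neck on top; 0.34 to 0.55 kg. The point is on its axis, 39 mm above its underside; z up through the mouth, x and y square to the sides. Hollow foot: square socket 36 x 36 mm, 30 mm deep, open below, sides parallel to the body's: fits the post four ways round.
- cap_center (a point): Centre of the round ribbed steel screw cap, 64 mm across, 24 mm tall, 70 g; z up. At the start it is closed tight on the canister, on the same axis, this point 106 mm above the canister's underside (67 mm above the canister's centre point). 16 mm is free between the cap's lower edge and the body's shoulder. Once free, 40 mm above its closed height its lower edge is 17 mm above the mouth.
- cap: The same cap; origin at the centre of its lower edge. Short three-start thread: turned anticlockwise from above it rises 2 mm and lets go after 60 degrees relative to the canister; near 95 degrees lugs meet the next stops. Turning it about 80 degrees is right. A spring seal makes it tight: 0.3 to 0.6 N m. Once free, a 13 mm lift clears the threads.
- can: The same canister; origin at the centre of its underside. Its mouth (a black spring seal in the neck) ends 114 mm above the underside, 117 mm once the cap is off. The canister can be carried by its cap. It has about 5 degrees of play on the post either way.
- block: Fixed holding block: dark steel plate 110 x 110 x 8 mm bolted to the bench, an upright square post 33 x 33 mm in its middle, top 34 mm above the bench, its last 6 mm chamfered 3 mm a side. Origin: centre of the plate's underside; x, y square to the post, z up. Canister home: its underside on the plate, its centre point 47 mm above the bench.
- screwdriver: Bystander: loose screwdriver lying on the bench, beyond the work. Leave alone.
- tape: Bystander: loose black roll of tape, 90 mm across, 24 mm tall. Leave alone.
- oil: Bystander: loose grey oil bottle, 56 mm across, 130 mm tall. Leave alone.
- wingnut: Bystander: loose brass wing nut, 40 mm wide, 18 mm tall, between the canister and the block. Leave alone.
Things that resemble listed ones, but are neither listed nor needed, are in the scene too. What is shaped like the cap but brown or green is not meant.

How it is judged:
By the outcome, as a careful person would: the job done as asked, in the order asked, and still so for the second after the job is handed in, while the arm keeps its last pose, push and grip.
It also fails if it takes over 48 s, if anything falls off the work surface, if the arm or the gripper's body presses on something with over 40 N, if the wrist force passes 120 N, or if a joint passes its speed limit or range.

## Working session

There is one attempt and no reset: what is moved stays moved. The work goes in short steps, Python scripts to look and compute and a tool call to move; the robot and the scene stay as the last step left them, time stands still between calls to the robot, and variables do not carry over. Pictures are saved under pics/ and viewed, and the job is handed in when it is done.

Besides the shell and the picture viewer there is one more tool, called after ">>>" as a command line: name --argument value ..., lists and objects as JSON in quotes. servo_tool: Moves the arm, as the interface text tells. Its arguments: {"type":"object","properties":{"targets":{"type":"string"}},"required":["targets"]}

```bash
mkdir -p pics; ls; python3 - <<'E'
from bench import get_obs, vision, robot
import cv2,numpy as np,pickle
o=get_obs();print({k:np.round(v,3).tolist() for k,v in o.items()}); print(robot.tcp_to_grasp)
for n in ("scene","top"):
    s=vision.snapshot(n); pickle.dump(s,open(f"{n}0.pkl","wb"))
    cv2.imwrite(f"pics/{n}0.png",s["image"][:,:,::-1]); print(n,s["mtx"].tolist(),s["k1"],np.round(s["world_from_camera"],4).tolist())
E
```

```text
pics
{'time': 0.0, 'joint_positions': [1.165, 0.088, 1.372, -0.0, 1.684, -0.103], 'qvel': [-0.001, 0.001, -0.0, 0.001, -0.001, -0.0], 'joint_torque': [0.0, -34.019, -30.243, 0.072, 0.033, -0.0], 'tool_pos': [0.164, 0.524, 0.204], 'ee_rot': [-3.141, 0.002, 1.268], 'wrist_force': [-0.509, 0.315, 0.945], 'wrist_torque': [-0.0, -0.001, 0.007], 'width': 0.094}
0.0188
scene [[449.955738389025, 0.0, 284.587282039381], [0.0, 449.955738389025, 213.01954055040457], [0.0, 0.0, 1.0]] 0.009309815340631215 [[0.0259, 0.7335, -0.6792, 1.3033], [0.9996, -0.0093, 0.028, -0.0334], [0.0142, -0.6796, -0.7334, 0.8612], [0.0, 0.0, 0.0, 1.0]]
top [[486.8174956533889, 0.0, 275.4592871904446], [0.0, 486.8174956533889, 213.6430605579522], [0.0, 0.0, 1.0]] -0.08660742036775976 [[-0.0053, -0.9866, 0.1633, 0.3773], [-0.9999, 0.0035, -0.0112, 0.0102], [0.0105, -0.1633, -0.9865, 1.2813], [0.0, 0.0, 0.0, 1.0]]
```

View pics/scene0.png

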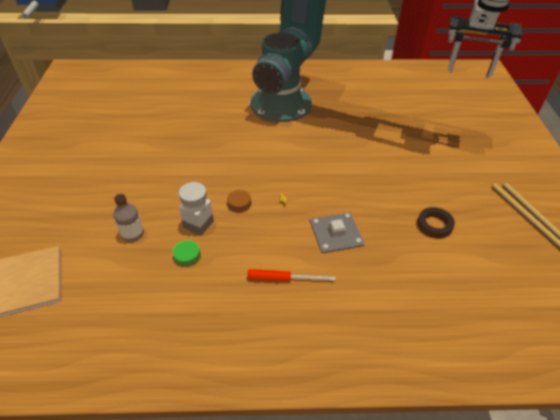

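View pics/top0.png

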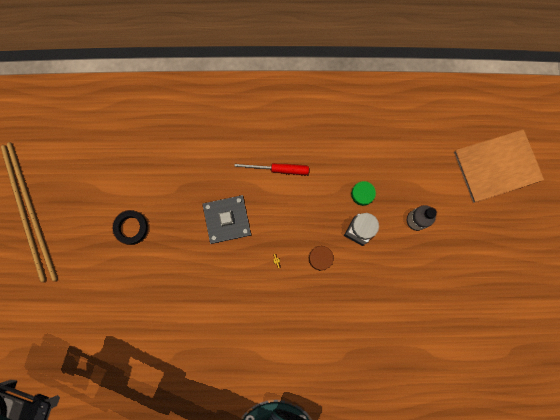

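The scene view shows the canister at (196,208) with its cap at (193,193), and the block at (337,231). In the top view the cap is at (365,226) and the post at (227,218). I'll zoom in to measure.

```bash
python3 - <<'E'
import cv2,pickle,numpy as np
def crop(n,c,r,w,h,k):
    s=pickle.load(open(f"{n}0.pkl","rb"))["image"][:,:,::-1]
    return cv2.resize(s[r:r+h,c:c+w],None,fx=k,fy=k,interpolation=cv2.INTER_CUBIC)
a=crop("top",335,200,56,56,7);b=crop("top",197,190,56,56,7)
c=crop("scene",165,175,56,56,7) if 0 else crop("scene",168,178,56,56,7); d=crop("scene",309,204,56,56,7)
cv2.imwrite("pics/z0.png",np.hstack([a,b]));cv2.imwrite("pics/z1.png",np.hstack([c,d]))
E
```

```text
(no output)
```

View pics/z0.png

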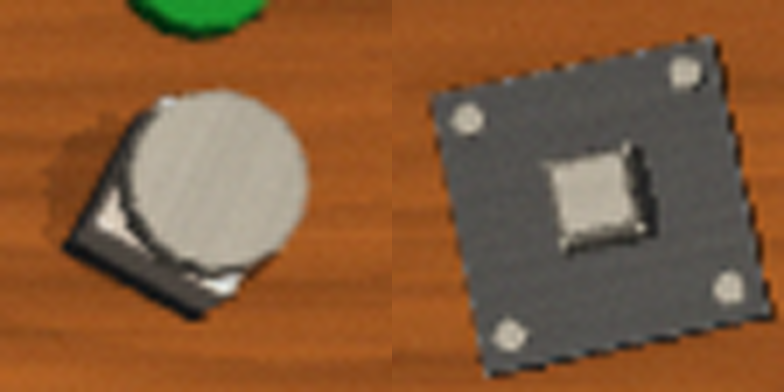

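View pics/z1.png

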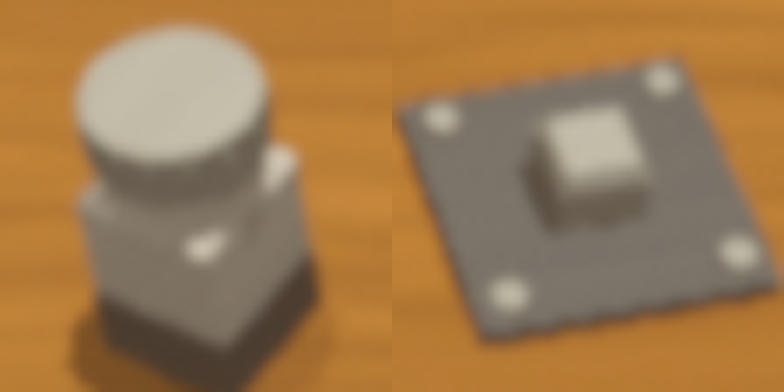

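The top crop gives plate corners at (40,97), (320,40), (380,315) and (95,375), and the cap's top face centred at about (219,181). Next I'll fit poses from both views and overlay them to check.

```bash
cat > h.py <<'E'
import cv2,pickle,numpy as np
from scipy.optimize import least_squares
def proj(s,P):
    M=np.linalg.inv(s["world_from_camera"]);P=np.atleast_2d(P)
    p,_=cv2.projectPoints(P.astype(float),cv2.Rodrigues(M[:3,:3])[0],M[:3,3],np.array(s["mtx"]),np.array([s["k1"],0,0,0.]))
    return p[:,0]
def load(n,i=0): return pickle.load(open(f"{n}{i}.pkl","rb"))
def rz(a): return np.array([[np.cos(a),-np.sin(a)],[np.sin(a),np.cos(a)]])
def sq(x,y,yaw,half,z):
    c=np.array([[1,1],[-1,1],[-1,-1],[1,-1]])*half
    return np.c_[c@rz(yaw).T+[x,y],np.full(4,z)]
def circ(x,y,r,z,n=48):
    t=np.linspace(0,2*np.pi,n,endpoint=False);return np.c_[x+r*np.cos(t),y+r*np.sin(t),np.full(n,z)]
def ray(s,uv,z):
    q=cv2.undistortPoints(np.array([[uv]],float),np.array(s["mtx"]),np.array([s["k1"],0,0,0.]))[0,0]
    W=s["world_from_camera"];d=W[:3,:3]@[q[0],q[1],1];return W[:3,3]+d*(z-W[2,3])/d[2]
def un(p,off,k=7): return (np.array(p)+.5)/k-.5+off
def overlay(s,off,w,k,polys,fn):
    im=s["image"][off[1]:off[1]+w,off[0]:off[0]+w,::-1]
    im=cv2.resize(im,None,fx=k,fy=k,interpolation=cv2.INTER_CUBIC)
    for P in polys:
        p=(proj(s,P)-off+.5)*k-.5
        cv2.polylines(im,[np.round(p).astype(int)],True,(255,0,255),1)
    if fn: cv2.imwrite(fn,im)
    return im
E
python3 - <<'E'
from h import *
T,S=load("top"),load("scene")
pt=un([(40,97),(320,40),(380,315),(95,375)],[197,190]);ps=un([(6,107),(291,58),(386,288),(92,340)],[309,204])
for s,p,n in((T,pt,"t"),(S,ps,"s")):
    w=np.array([ray(s,u,.008) for u in p]);print(n,w.round(4).tolist(),w.mean(0).round(4))
    e=np.diff(np.vstack([w,w[:1]]),axis=0);print(np.linalg.norm(e,axis=1).round(4),np.degrees(np.arctan2(e[:,1],e[:,0])).round(1))
print("cap top",ray(T,un((219,181),[335,200]),.118),ray(S,un((172,94),[168,178]),.118))
print("can bottom T",[ray(T,un(p,[335,200]),0.).round(4) for p in((65,245),(195,318))])
print("wing",ray(T,(277,260),.005),ray(S,(283,199),.005),"brown",ray(T,(321,258),.02),"green",ray(T,(364,193),.02))
E
```

```text
t [[0.6163, 0.1903, 0.008], [0.638, 0.0839, 0.008], [0.5325, 0.0608, 0.008], [0.5102, 0.1677, 0.008]] [0.5742 0.1257 0.008 ]
[0.1086 0.1081 0.1092 0.1086] [ -78.5 -167.6  101.8   12.1]
s [[0.5343, 0.0621, 0.008], [0.5112, 0.1696, 0.008], [0.6207, 0.189, 0.008], [0.642, 0.0848, 0.008]] [0.577  0.1264 0.008 ]
[0.1099 0.1113 0.1064 0.1101] [ 102.1   10.1  -78.5 -168.1]
cap top [ 0.54010765 -0.22210389  0.118     ] [ 0.54174822 -0.22037982  0.118     ]
can bottom T [array([ 0.5324, -0.1859,  0.    ]), array([ 0.5042, -0.2347,  0.    ])]
wing [ 0.46551448 -0.00771753  0.005     ] [ 0.45924261 -0.00369792  0.005     ] brown [ 0.46904488 -0.12166922  0.02      ] green [ 0.64085366 -0.23983939  0.02      ]
```

Both views agree to about 2 mm. I'll check the fits with overlays before moving.

```bash
cat > ov.py <<'E'
from h import *
import sys
def show(i,can,cz,blk,fn,offs=None,cap=True):
    ims=[]
    for n,oc,ob in(("top",[335,200],[197,190]),("scene",[163,178],[309,200])):
        s=load(n,i)
        x,y,a=can
        P=[sq(x,y,a,.028,cz),sq(x,y,a,.028,cz+.078),circ(x,y,.032,cz+.118),circ(x,y,.032,cz+.094)]
        bx,by,ba=blk
        B=[sq(bx,by,ba,.055,.008),sq(bx,by,ba,.0165,.008),sq(bx,by,ba,.0135,.034)]
        ims.append(np.hstack([overlay(s,np.array(oc),58,6,P,None),overlay(s,np.array(ob),58,6,B,None)]))
    cv2.imwrite(fn,np.vstack(ims))
E
python3 - <<'E'
from ov import *
r=np.radians
show(0,(.541,-.2212,r(60)),0,(.5756,.1261,r(11.7)),"pics/ov0.png")
E
```

```text
(no output)
```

View pics/ov0.png

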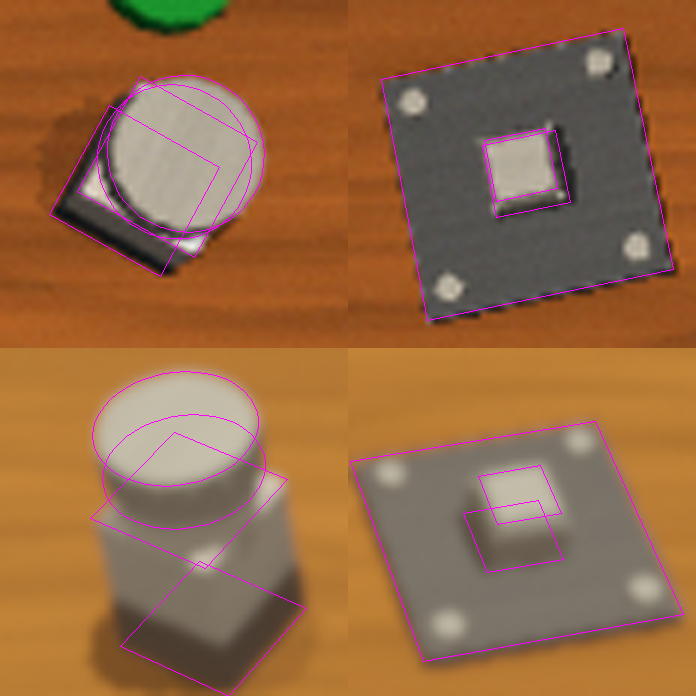

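```bash
cat >> h.py <<'E'
from scipy.spatial.transform import Rotation as Ro
def obs():
    from bench import get_obs
    o=get_obs();return o
def delta(pos,yawdeg,cur=None):
    o=obs();p=np.array(o["tool_pos"]);R=Ro.from_euler("xyz",o["ee_rot"])
    Rd=Ro.from_euler("xyz",[np.pi,0,np.radians(yawdeg)])
    d=R.inv().apply(np.array(pos)-p)/.25; r=(R.inv()*Rd).as_rotvec()/np.pi
    print("t",round(o["time"],2),"pos",p.round(4),"rpy",np.degrees(o["ee_rot"]).round(2),"F",np.round(o["wrist_force"],1),"M",np.round(o["wrist_torque"],2),"w",round(o["width"],4),"j6",round(o["joint_positions"][5],2))
    print("shift",d.round(4),"turn",r.round(4),"rows>=",np.ceil(max(np.linalg.norm(d)*250/41.7,np.linalg.norm(r)*180/7.16)))
E
python3 - <<'E'
from h import *
delta((.541,-.2212,.20),40)
E
```

```text
t 0.1 pos [0.1638 0.5245 0.2044] rpy [-1.7999e+02  1.1000e-01  7.2650e+01] F [ 0.3 -0.2  0. ] M [-0.02  0.05 -0.01] w 0.0936 j6 -0.1
shift [-2.3974  2.3295  0.0221] turn [1.000e-04 6.000e-04 1.814e-01] rows>= 21.0
```

>>> servo_tool --targets "1 -0.5 0.48 -0.1 0 0 0;1 -1 0.97 -0.1 0 0 0;1 -1 0.97 -0.1 0 0 0;1 -1 0.97 -0.1 0 0 0;1 -1 0.97 -0.1 0 0 0;1 -1 0.97 -0.1 0 0 0;1 -1 0.97 -0.1 0 0 0;1 -1 0.97 -0.1 0 0 0;1 -1 0.97 -0.1 0 0 0"

```text
time: 0.85
tool_pos: [0.3222, 0.2102, 0.2306]
ee_rot: [3.14, 0.001, 1.263]
wrist_force: [0.3, -0.2, 0.4]
width: 0.0937
```

>>> servo_tool --targets "1 -1 0.97 0 0 0 0;1 -1 0.97 0 0 0 0;1 -1 0.97 0 0 0 0;1 -1 0.97 0 0 0 0;1 -1 0.97 0 0 0 0;1 -1 0.97 0 0 0 0;1 -1 0.97 0 0 0 0;1 -1 0.97 0 0 0 0;1 -1 0.97 0 0 0 0"

```text
time: 1.6
tool_pos: [0.4788, -0.1014, 0.229]
ee_rot: [-3.14, 0.002, 1.263]
wrist_force: [-0.6, -0.4, 0.3]
width: 0.0941
```

```bash
python3 - <<'E'
from h import *
delta((.541,-.2212,.17),40)
E
```

```text
t 1.6 pos [ 0.4788 -0.1014  0.229 ] rpy [-1.7993e+02  9.0000e-02  7.2380e+01] F [-0.6 -0.4  0.3] M [ 0.02  0.02 -0.07] w 0.0941 j6 -1.59
shift [-0.3811  0.3825  0.2364] turn [-0.0002  0.0006  0.1799] rows>= 5.0
```

>>> servo_tool --targets "1 -0.1 0.1 0.05 0 0 0.03;1 -0.2 0.2 0.1 0 0 0.06;1 -0.3 0.3 0.15 0 0 0.09;1 -0.38 0.38 0.24 0 0 0.12;1 -0.38 0.38 0.24 0 0 0.15;1 -0.38 0.38 0.24 0 0 0.18;1 -0.38 0.38 0.24 0 0 0.18;1 -0.38 0.38 0.24 0 0 0.18;1 -0.38 0.38 0.24 0 0 0.18"

```text
time: 2.35
tool_pos: [0.5403, -0.2154, 0.1708]
ee_rot: [3.141, -0.0, 0.705]
wrist_force: [0.3, -0.5, -0.3]
width: 0.094
```

```bash
python3 - <<'E'
from h import *
from bench import vision
delta((.541,-.2212,.087),40)
ims=[]
for n,o in(("top",[320,180]),("scene",[140,140])):
    s=vision.snapshot(n);pickle.dump(s,open(f"{n}1.pkl","wb"))
    x,y=.541,-.2212
    ims.append(overlay(s,np.array(o),95,4,[circ(x,y,.032,.118),circ(x,y,.032,.094)],None))
cv2.imwrite("pics/a1.png",np.hstack(ims))
E
```

```text
t 2.35 pos [ 0.5403 -0.2154  0.1708] rpy [ 1.7999e+02 -2.0000e-02  4.0400e+01] F [ 0.3 -0.5 -0.3] M [-0.07 -0.03 -0.  ] w 0.094 j6 -1.18
shift [-0.0129  0.0195  0.3351] turn [ 0.0001 -0.0001  0.0022] rows>= 3.0
```

View pics/a1.png

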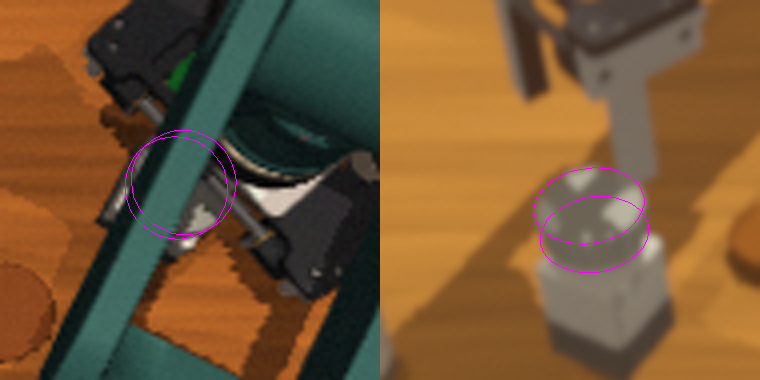

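The gripper straddles the cap and the fingertips are above it. I'll descend partway, then correct.

>>> servo_tool --targets "1 -0.01 0.01 0.05 0 0 0;1 -0.01 0.02 0.1 0 0 0;1 -0.01 0.02 0.1 0 0 0;1 -0.01 0.02 0.1 0 0 0"

```text
time: 2.78
tool_pos: [0.5404, -0.2209, 0.1432]
ee_rot: [-3.138, 0.001, 0.703]
wrist_force: [-0.4, -0.6, -0.3]
width: 0.0939
```

```bash
python3 - <<'E'
from h import *
delta((.541,-.2212,.087),40)
E
```

```text
t 2.78 pos [ 0.5404 -0.2209  0.1432] rpy [-1.7978e+02  8.0000e-02  4.0250e+01] F [-0.4 -0.6 -0.3] M [ 0.    0.   -0.01] w 0.0939 j6 -1.19
shift [0.0011 0.0034 0.2247] turn [-0.0012  0.0005  0.0014] rows>= 2.0
```

>>> servo_tool --targets "1 0 0 0.06 0 0 0;1 0 0 0.12 0 0 0;1 0 0 0.18 0 0 0;1 0 0 0.22 0 0 0;1 0 0 0.225 0 0 0;1 0 0 0.225 0 0 0;1 0 0 0.225 0 0 0"

```text
time: 3.37
tool_pos: [0.542, -0.2216, 0.0901]
ee_rot: [3.14, -0.001, 0.703]
wrist_force: [0.0, -0.2, 0.2]
width: 0.0938
```

>>> servo_tool --targets "0.7 0 0 0 0 0 0;0.7 0 0 0 0 0 0;0.6 0 0 0 0 0 0;0.5 0 0 0 0 0 0;0.4 0 0 0 0 0 0;0.3 0 0 0 0 0 0;0 0 0 0 0 0 0;0 0 0 0 0 0 0;0 0 0 0 0 0 0;0 0 0 0 0 0 0"

```text
time: 4.2
tool_pos: [0.5414, -0.2216, 0.0895]
ee_rot: [3.141, 0.0, 0.702]
wrist_force: [-1.8, -1.6, 2.3]
width: 0.062
```

```bash
python3 - <<'E'
from h import *
delta((.541,-.2212,.087),40)
E
```

```text
t 4.2 pos [ 0.5414 -0.2216  0.0895] rpy [1.7998e+02 2.0000e-02 4.0240e+01] F [-1.8 -1.6  2.3] M [-0.24  0.36 -0.02] w 0.062 j6 -1.19
shift [-0.0001 -0.0023  0.0099] turn [0.0001 0.0001 0.0013] rows>= 1.0
```

>>> servo_tool --targets "0 0 0 -0.02 0 0 0;0 0 0 -0.06 0 0 0;0 0 0 -0.1 0 0 0;0 0 0 -0.15 0 0 0;0 0 0 -0.2 0 0 0;0 0 0 -0.24 0 0 0;0 0 0 -0.26 0 0 0;0 0 0 -0.26 0 0 0"

```text
time: 4.87
tool_pos: [0.5427, -0.2218, 0.1569]
ee_rot: [3.137, -0.002, 0.703]
wrist_force: [0.5, -0.4, -4.9]
width: 0.0615
```

```bash
python3 - <<'E'
from h import *
delta((.5756,.1261,.155),40.2-48.3)
from bench import vision
s=vision.snapshot("scene");cv2.imwrite("pics/a2.png",overlay(s,np.array([120,100]),130,4,[],None))
E
```

```text
t 4.87 pos [ 0.5427 -0.2218  0.1569] rpy [ 1.7976e+02 -1.0000e-01  4.0260e+01] F [ 0.5 -0.4 -4.9] M [-0.01 -0.01 -0.  ] w 0.0615 j6 -1.19
shift [ 0.9999 -0.977   0.0053] turn [ 0.001  -0.0011  0.2686] rows>= 9.0
```

View pics/a2.png

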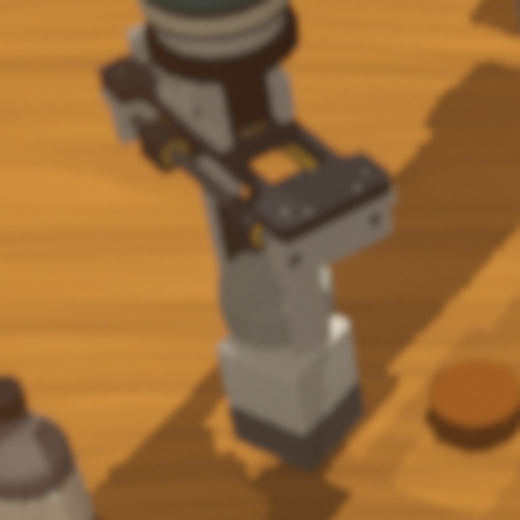

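The can is lifted and hanging straight. Next is the traverse to above the post.

>>> servo_tool --targets "0 0.03 -0.03 0 0 0 0.01;0 0.1 -0.1 0 0 0 0.03;0 0.2 -0.2 0 0 0 0.06;0 0.31 -0.3 0 0 0 0.09;0 0.42 -0.41 0 0 0 0.12;0 0.53 -0.52 0 0 0 0.15;0 0.64 -0.63 0 0 0 0.18;0 0.75 -0.73 0 0 0 0.21;0 0.85 -0.83 0 0 0 0.235;0 0.93 -0.91 0 0 0 0.255;0 0.98 -0.96 0 0 0 0.265;0 1 -0.977 0 0 0 0.269"

```text
time: 5.92
tool_pos: [0.5736, 0.1299, 0.153]
ee_rot: [-3.14, 0.003, -0.14]
wrist_force: [0.1, 0.0, -5.9]
width: 0.0618
```

>>> servo_tool --targets "0 0 0 0 0 0 0;0 0 0 0 0 0 0;0 0 0 0 0 0 0;0 0 0 0 0 0 0"

```text
time: 6.25
tool_pos: [0.5745, 0.125, 0.1541]
ee_rot: [3.141, 0.0, -0.144]
wrist_force: [-0.1, 1.1, -6.0]
width: 0.0614
```

```bash
python3 - <<'E'
from h import *
delta((.5756,.1261,.155),40.2-48.3)
from bench import vision
s=vision.snapshot("scene");pickle.dump(s,open("scene2.pkl","wb"))
o=obs();x,y,z=o["tool_pos"];x,y=x,y
a=o["ee_rot"][2]+np.radians(60-40.2); cz=z+.0188-.106
P=[sq(x,y,a,.028,cz),sq(x,y,a,.028,cz+.078),sq(.5756,.1261,np.radians(11.7),.055,.008)]
im=overlay(s,np.array([275,160]),100,6,P,None);im0=overlay(s,np.array([275,160]),100,6,[],None)
cv2.imwrite("pics/a3.png",cv2.resize(np.hstack([im0,im]),(800,400)))
s=vision.snapshot("top");pickle.dump(s,open("top2.pkl","wb"))
cv2.imwrite("pics/a3t.png",overlay(s,np.array([180,160]),100,6,P,None))
E
```

```text
t 6.25 pos [0.5745 0.125  0.1541] rpy [ 1.7997e+02  2.0000e-02 -8.2700e+00] F [-0.1  1.1 -6. ] M [-0.05  0.06  0.  ] w 0.0614 j6 0.26
shift [ 0.0036 -0.0049 -0.0037] turn [ 0.0002  0.0001 -0.001 ] rows>= 1.0
```

View pics/a3.png

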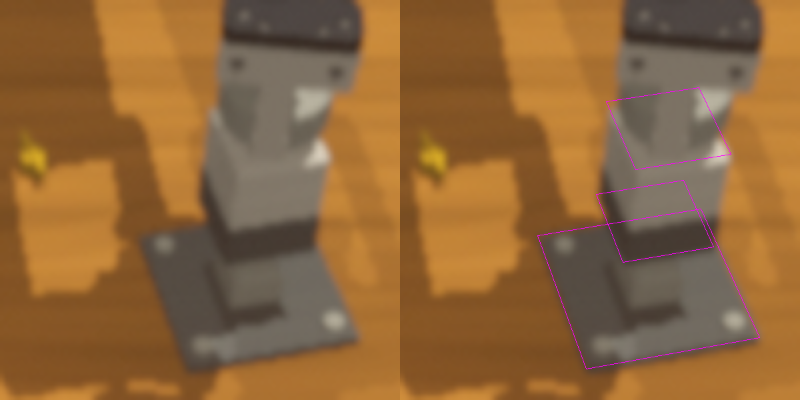

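View pics/a3t.png

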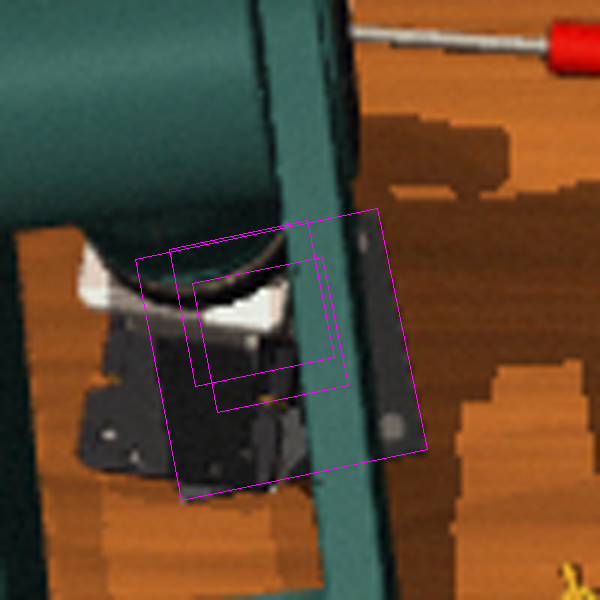

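```bash
python3 - <<'E'
from h import *
s=load("scene",2);o=obs();x,y,z=o["tool_pos"]
a=o["ee_rot"][2]+np.radians(60-40.2); cz=z+.0188-.106-.0025
P=[sq(x,y,a,.028,cz),sq(x,y,a,.028,cz+.078),sq(.5756,.1261,np.radians(11.7),.055,.008),sq(.5756,.1261,np.radians(11.7),.0165,.008)]
off=np.array([305,170])
cv2.imwrite("pics/a4.png",np.hstack([overlay(s,off,65,6,[],None),overlay(s,off,65,6,P,None)]))
E
```

```text
(no output)
```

View pics/a4.png

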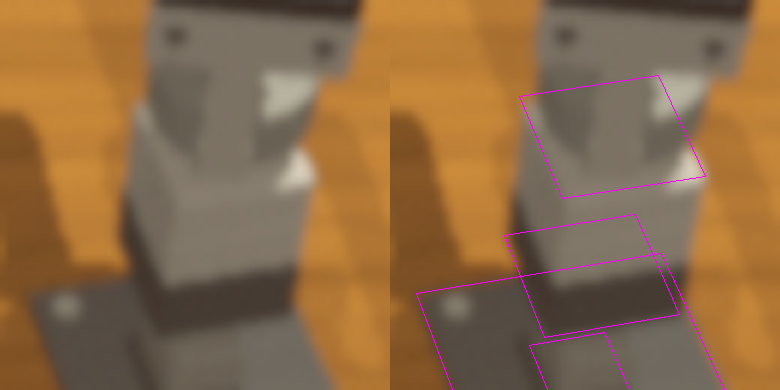

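The view suggests the can sits about 1 px (1–2 mm) toward +y of the TCP, and its yaw matches the post. I'll make a small x correction, then go down slowly while watching the force.

>>> servo_tool --targets "0 0.002 0 0.02 0 0 0;0 0.004 0 0.05 0 0 0;0 0.004 0 0.08 0 0 0;0 0.004 0 0.1 0 0 0;0 0.004 0 0.11 0 0 0;0 0.004 0 0.11 0 0 0;0 0.004 0 0.11 0 0 0"

```text
time: 6.93
tool_pos: [0.5753, 0.1266, 0.1263]
ee_rot: [3.142, 0.001, -0.142]
wrist_force: [0.4, -0.5, -6.4]
width: 0.0621
```

```bash
python3 - <<'E'
from h import *
delta((.5756,.1256,.0975),40.2-48.3)
from bench import vision
s=vision.snapshot("scene");pickle.dump(s,open("scene3.pkl","wb"))
o=obs();x,y,z=o["tool_pos"]
a=o["ee_rot"][2]+np.radians(60-40.2); cz=z-.0895
P=[sq(x,y,a,.028,cz),sq(x,y,a,.028,cz+.078),sq(.5756,.1261,np.radians(11.7),.055,.008),sq(.5756,.1261,np.radians(11.7),.0165,.008)]
off=np.array([305,180])
cv2.imwrite("pics/a5.png",np.hstack([overlay(s,off,65,6,[],None),overlay(s,off,65,6,P,None)]))
E
```

```text
t 6.93 pos [0.5753 0.1266 0.1263] rpy [ 1.80e+02  3.00e-02 -8.16e+00] F [ 0.4 -0.5 -6.4] M [-0.14  0.03  0.03] w 0.0621 j6 0.26
shift [0.0017 0.0037 0.1154] turn [ 0.      0.0002 -0.0003] rows>= 1.0
```

View pics/a5.png

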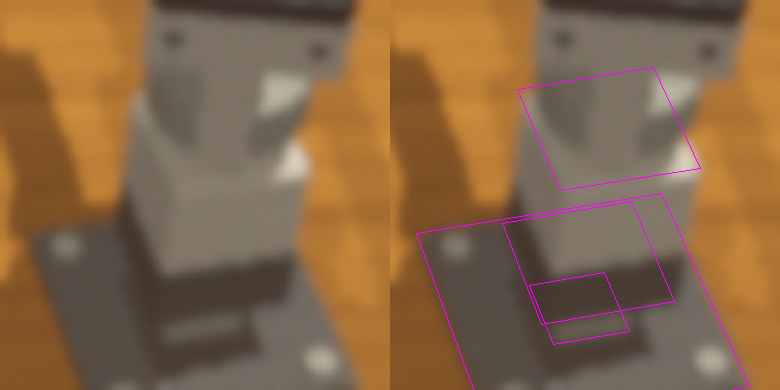

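>>> servo_tool --targets "0 0.001 0.006 0 0 0 0;0 0.001 0.006 0.006 0 0 0;0 0.001 0.006 0.012 0 0 0;0 0.001 0.006 0.018 0 0 0;0 0.001 0.006 0.024 0 0 0;0 0.001 0.006 0.03 0 0 0;0 0.001 0.006 0.036 0 0 0;0 0.001 0.006 0.036 0 0 0"

```text
time: 7.65
tool_pos: [0.5752, 0.1249, 0.1172]
ee_rot: [3.141, 0.001, -0.143]
wrist_force: [0.4, -0.7, -6.9]
width: 0.0618
```

```bash
python3 - <<'E'
from h import *
delta((.5756,.1256,.0975),40.2-48.3)
E
```

```text
t 7.65 pos [0.5752 0.1249 0.1172] rpy [ 1.7999e+02  6.0000e-02 -8.1700e+00] F [ 0.4 -0.7 -6.9] M [-0.1   0.02  0.04] w 0.0618 j6 0.26
shift [ 0.0014 -0.0029  0.0788] turn [ 0.0001  0.0003 -0.0004] rows>= 1.0
```

The underside is now below the post top with no contact force, so it's entering cleanly. I'll continue down.

>>> servo_tool --targets "0 0 0 0.006 0 0 0;0 0 0 0.012 0 0 0;0 0 0 0.018 0 0 0;0 0 0 0.024 0 0 0;0 0 0 0.03 0 0 0;0 0 0 0.036 0 0 0;0 0 0 0.042 0 0 0;0 0 0 0.048 0 0 0;0 0 0 0.048 0 0 0"

```text
time: 8.4
tool_pos: [0.5753, 0.1249, 0.1052]
ee_rot: [3.141, 0.001, -0.143]
wrist_force: [-1.5, -0.2, -6.6]
width: 0.0618
```

>>> servo_tool --targets "0 0 0 0.006 0 0 0;0 0 0 0.012 0 0 0;0 0 0 0.018 0 0 0;0 0 0 0.022 0 0 0;0 0 0 0.022 0 0 0"

```text
time: 8.82
tool_pos: [0.5753, 0.1249, 0.0998]
ee_rot: [3.141, 0.001, -0.143]
wrist_force: [-2.2, -1.2, -6.4]
width: 0.0619
```

>>> servo_tool --targets "0 0 0 0.004 0 0 0;0 0 0 0.008 0 0 0;0 0 0 0.011 0 0 0;0 0 0 0.011 0 0 0"

```text
time: 9.15
tool_pos: [0.5754, 0.125, 0.0977]
ee_rot: [-3.142, 0.0, -0.143]
wrist_force: [-3.2, 0.4, -4.9]
width: 0.0621
```

>>> servo_tool --targets "0 0 0 0.004 0 0 0;0 0 0 0.006 0 0 0;0 0 0 0.006 0 0 0"

```text
time: 9.4
tool_pos: [0.5755, 0.125, 0.0976]
ee_rot: [-3.141, -0.001, -0.143]
wrist_force: [-5.4, -0.6, 0.5]
width: 0.0618
```

>>> servo_tool --targets "0 0 0 0.006 0 0 0;0 0 0 0.012 0 0 0;0 0 0 0.016 0 0 0;0 0 0 0.016 0 0 0"

```text
time: 9.73
tool_pos: [0.5758, 0.1251, 0.0973]
ee_rot: [-3.141, -0.003, -0.142]
wrist_force: [-11.0, -1.6, 13.6]
width: 0.0614
```

```bash
python3 - <<'E'
from h import *
delta((.5756,.1256,.0975),40.2-48.3)
from bench import vision
s=vision.snapshot("scene");pickle.dump(s,open("scene4.pkl","wb"))
a=np.radians(11.7);x,y=.5756,.1261
P=[sq(x,y,a,.028,.008),sq(x,y,a,.028,.086),sq(x,y,a,.055,.008)]
off=np.array([305,190])
cv2.imwrite("pics/a6.png",np.hstack([overlay(s,off,65,6,[],None),overlay(s,off,65,6,P,None)]))
E
```

```text
t 9.73 pos [0.5758 0.1251 0.0973] rpy [-1.7996e+02 -1.7000e-01 -8.1500e+00] F [-11.   -1.6  13.6] M [-0.33  2.26 -0.02] w 0.0614 j6 0.26
shift [-0.0013 -0.002  -0.0006] turn [-0.0002 -0.001  -0.0003] rows>= 1.0
```

View pics/a6.png

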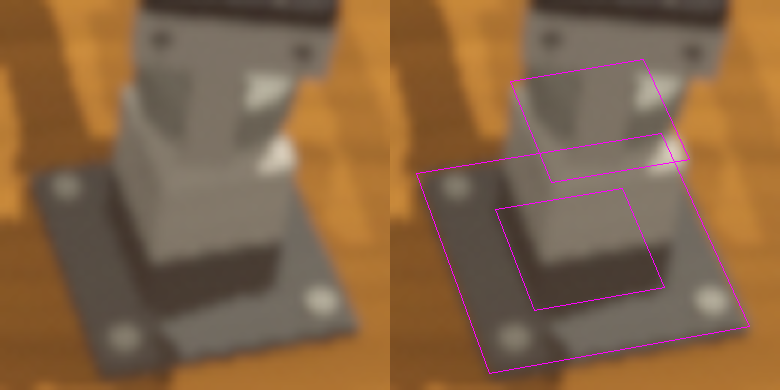

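The can looks home: the outline coincides, travel stopped at z = 0.0976 and force rose to about 20 N. I'll relieve most of the push and the sideways load, then start unscrewing.

>>> servo_tool --targets "0 -0.002 0 -0.006 0 0 0;0 -0.004 0 -0.01 0 0 0;0 -0.004 0 -0.01 0 0 0;0 -0.004 0 -0.01 0 0 0"

```text
time: 10.12
tool_pos: [0.5755, 0.125, 0.0974]
ee_rot: [-3.141, -0.003, -0.143]
wrist_force: [-5.6, -1.2, 6.8]
width: 0.0619
```

>>> servo_tool --targets "0 0 0 0 0 0 -0.01;0 0 0 0 0 0 -0.025;0 0 0 0 0 0 -0.04;0 0 0 0 0 0 -0.055;0 0 0 0 0 0 -0.055"

```text
time: 10.53
tool_pos: [0.5766, 0.1251, 0.0976]
ee_rot: [-3.141, -0.006, 0.032]
wrist_force: [-3.5, -0.4, 6.7]
width: 0.0616
```

```bash
python3 - <<'E'
from h import *
delta((.5756,.1256,.0975),40.2-48.3)
E
```

```text
t 10.53 pos [0.5766 0.1251 0.0976] rpy [-179.99   -0.35    1.81] F [-3.5 -0.4  6.7] M [-0.28  0.83  0.06] w 0.0616 j6 0.09
shift [-0.0039 -0.002   0.0005] turn [-0.0002 -0.0019  0.055 ] rows>= 2.0
```

>>> servo_tool --targets "0 0 0 0 0 0 -0.015;0 0 0 0 0 0 -0.03;0 0 0 0 0 0 -0.045;0 0 0 0 0 0 -0.055;0 0 0 0 0 0 -0.055"

```text
time: 10.95
tool_pos: [0.5768, 0.1255, 0.098]
ee_rot: [3.141, -0.007, 0.204]
wrist_force: [-3.2, -0.2, 6.9]
width: 0.0621
```

```bash
python3 - <<'E'
from h import *
delta((.5756,.1256,.0975),40.2-48.3)
from bench import vision
s=vision.snapshot("scene");pickle.dump(s,open("scene5.pkl","wb"))
a=np.radians(11.7);x,y=.5756,.1261
P=[sq(x,y,a,.028,.008),sq(x,y,a,.028,.086),sq(x,y,a,.055,.008)]
off=np.array([305,190])
cv2.imwrite("pics/a7.png",np.hstack([overlay(s,off,65,6,[],None),overlay(s,off,65,6,P,None)]))
E
```

```text
t 10.95 pos [0.5768 0.1255 0.098 ] rpy [179.99  -0.39  11.68] F [-3.2 -0.2  6.9] M [-0.12  0.9   0.08] w 0.0621 j6 -0.09
shift [-0.0045 -0.0014  0.0019] turn [-0.0003 -0.0022  0.1099] rows>= 3.0
```

View pics/a7.png

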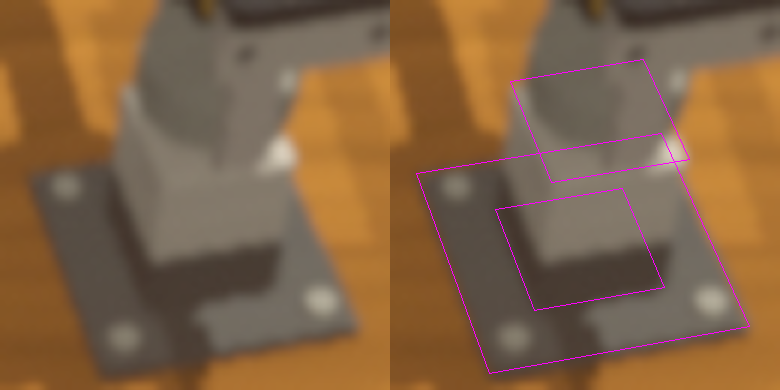

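The cap rose 0.6 mm in 20°, which matches the thread, and the can didn't turn. I'll continue to about 80°.

>>> servo_tool --targets "0 0 0 0 0 0 -0.02;0 0 0 -0.001 0 0 -0.05;0 0 0 -0.002 0 0 -0.08;0 0 0 -0.003 0 0 -0.11;0 0 0 -0.004 0 0 -0.14;0 0 0 -0.005 0 0 -0.17;0 0 0 -0.006 0 0 -0.2;0 0 0 -0.006 0 0 -0.22;0 0 0 -0.006 0 0 -0.22"

```text
time: 11.75
tool_pos: [0.5778, 0.1261, 0.0998]
ee_rot: [3.136, -0.008, 0.897]
wrist_force: [-1.5, 0.7, 6.2]
width: 0.0613
```

```bash
python3 - <<'E'
from h import *
delta((.5756,.1256,.0975),40.2-48.3+80)
E
```

```text
t 11.75 pos [0.5778 0.1261 0.0998] rpy [179.66  -0.43  51.37] F [-1.5  0.7  6.2] M [0.09 0.42 0.06] w 0.0613 j6 -0.78
shift [-0.007  -0.0057  0.0091] turn [ 0.0023 -0.002  -0.1141] rows>= 3.0
```

>>> servo_tool --targets "0 0 0 0 0 0 -0.03;0 0 0 0 0 0 -0.06;0 0 0 0 0 0 -0.09;0 0 0 0 0 0 -0.114;0 0 0 0 0 0 -0.114;0 0 0 0 0 0 -0.114"

```text
time: 12.25
tool_pos: [0.5783, 0.1261, 0.0999]
ee_rot: [3.132, -0.006, 1.253]
wrist_force: [-0.7, 0.3, 5.5]
width: 0.0618
```

```bash
python3 - <<'E'
from h import *
delta((.5756,.1256,.0975),40.2-48.3+80)
E
```

```text
t 12.25 pos [0.5783 0.1261 0.0999] rpy [179.47  -0.32  71.77] F [-0.7  0.3  5.5] M [0.21 0.13 0.03] w 0.0618 j6 -1.13
shift [-0.0053 -0.0097  0.0093] turn [ 0.0029 -0.0018 -0.0007] rows>= 1.0
```

Turned 80°, and the rise plateaued at about 2.4 mm, so the threads should have let go. I'll do a gentle lift test.

>>> servo_tool --targets "0 0 0 -0.004 0 0 0;0 0 0 -0.008 0 0 0;0 0 0 -0.012 0 0 0;0 0 0 -0.016 0 0 0;0 0 0 -0.02 0 0 0;0 0 0 -0.02 0 0 0;0 0 0 -0.02 0 0 0"

```text
time: 12.83
tool_pos: [0.5746, 0.1253, 0.1007]
ee_rot: [-3.142, -0.0, 1.252]
wrist_force: [0.6, 1.3, -1.0]
width: 0.0615
```

```bash
python3 - <<'E'
from h import *
delta((.5756,.1256,.0975),40.2-48.3+80)
from bench import vision
s=vision.snapshot("scene");pickle.dump(s,open("scene6.pkl","wb"))
off=np.array([305,180])
cv2.imwrite("pics/a8.png",np.hstack([overlay(load("scene",5),off,75,5,[],None),overlay(s,off,75,5,[],None)]))
E
```

```text
t 12.83 pos [0.5746 0.1253 0.1007] rpy [-1.800e+02 -2.000e-02  7.176e+01] F [ 0.6  1.3 -1. ] M [ 0.2  -0.23  0.01] w 0.0615 j6 -1.13
shift [0.0025 0.0032 0.0127] turn [-0.     -0.0001 -0.0008] rows>= 1.0
```

View pics/a8.png

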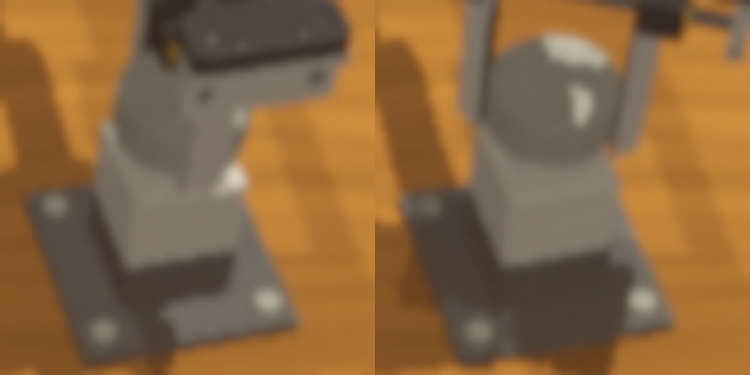

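>>> servo_tool --targets "0 0 0 -0.004 0 0 0;0 0 0 -0.008 0 0 0;0 0 0 -0.012 0 0 0;0 0 0 -0.016 0 0 0;0 0 0 -0.02 0 0 0;0 0 0 -0.02 0 0 0;0 0 0 -0.02 0 0 0"

```text
time: 13.47
tool_pos: [0.5747, 0.1251, 0.1062]
ee_rot: [3.141, -0.0, 1.252]
wrist_force: [1.0, 1.0, -0.1]
width: 0.0619
```

```bash
python3 - <<'E'
from h import *
delta((.5756,.1256,.0975+.04),40.2-48.3+80)
E
```

```text
t 13.47 pos [0.5747 0.1251 0.1062] rpy [ 1.7997e+02 -2.0000e-02  7.1750e+01] F [ 1.   1.  -0.1] M [ 0.2  -0.18 -0.02] w 0.0619 j6 -1.13
shift [ 0.0029  0.0028 -0.1251] turn [ 0.0002 -0.0001 -0.0008] rows>= 1.0
```

The force is only the cap's weight, so the cap is free. I'll lift straight up to 40 mm above its closed height.

>>> servo_tool --targets "0 0 0 -0.01 0 0 0;0 0 0 -0.02 0 0 0;0 0 0 -0.03 0 0 0;0 0 0 -0.04 0 0 0;0 0 0 -0.05 0 0 0;0 0 0 -0.065 0 0 0;0 0 0 -0.08 0 0 0;0 0 0 -0.095 0 0 0;0 0 0 -0.11 0 0 0;0 0 0 -0.12 0 0 0;0 0 0 -0.125 0 0 0;0 0 0 -0.125 0 0 0"

```text
time: 14.47
tool_pos: [0.5748, 0.1252, 0.1377]
ee_rot: [3.141, -0.0, 1.252]
wrist_force: [0.1, 0.2, -1.2]
width: 0.0616
```

>>> servo_tool --targets "0 0 0 0 0 0 0;0 0 0 0 0 0 0;0 0 0 0 0 0 0;0 0 0 0 0 0 0;0 0 0 0 0 0 0;0 0 0 0 0 0 0"

```text
time: 14.97
tool_pos: [0.5745, 0.1251, 0.1371]
ee_rot: [-3.141, 0.0, 1.252]
wrist_force: [-0.4, -0.4, -0.4]
width: 0.0621
```

```bash
python3 - <<'E'
from h import *
delta((.5756,.1256,.0975+.04),40.2-48.3+80)
from bench import vision
s=vision.snapshot("scene");cv2.imwrite("pics/a9full.png",s["image"][:,:,::-1])
a=np.radians(11.7);x,y=.5756,.1261
P=[sq(x,y,a,.028,.008),sq(x,y,a,.028,.086),sq(x,y,a,.055,.008)]
off=np.array([300,150])
cv2.imwrite("pics/a9.png",np.hstack([overlay(s,off,100,4,[],None),overlay(s,off,100,4,P,None)]))
t=vision.snapshot("top");cv2.imwrite("pics/a9t.png",t["image"][:,:,::-1])
E
```

```text
t 14.97 pos [0.5745 0.1251 0.1371] rpy [-179.99    0.     71.75] F [-0.4 -0.4 -0.4] M [ 0.04  0.03 -0.01] w 0.0621 j6 -1.13
shift [ 0.0033  0.0035 -0.0016] turn [-0.      0.     -0.0008] rows>= 1.0
```

View pics/a9.png

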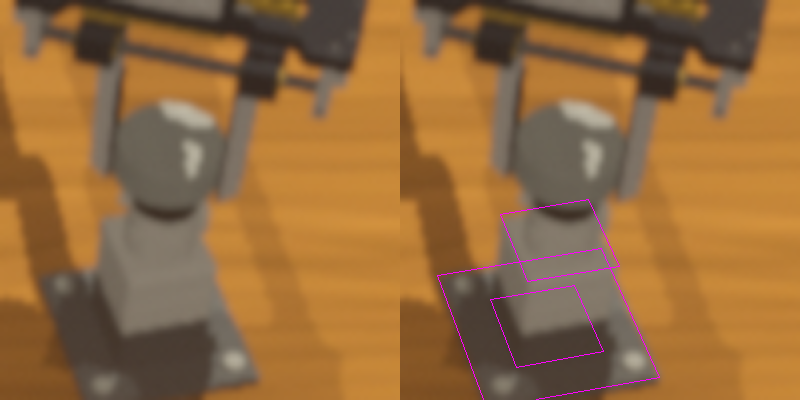

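View pics/a9full.png

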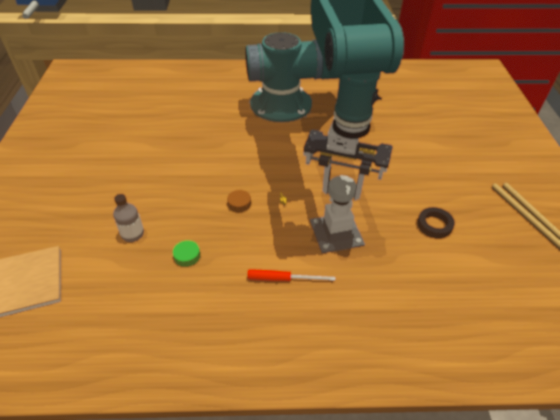

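View pics/a9t.png

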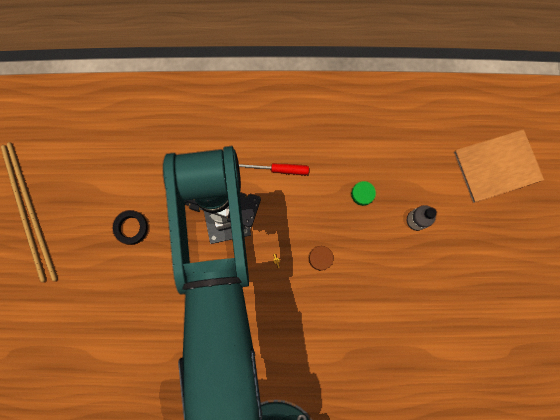

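Scene view: the cap hangs level at (342,187), above the open dark mouth at about (341,201). The can's body/foot corner is at (330.8,233), the same as when it was pressed home at (330.3,233.7). The bystanders haven't moved. I'll hand the job in.

```bash
python3 - <<'E'
from bench import robot
print(robot.close_job())
E
```

```text
the job is handed in; nothing more can be done
None
```

The job is done and handed in at about 15 s of the 48 s allowed. The canister is home on its post, and the gripper holds the cap about 40 mm above its closed height.

- **Seating:** I carried the canister by its cap and turned it about 48° to match the post. I then pushed it down with about 20 N. It stopped at tool height 0.0976 m against 0.0975 m expected.
- **Unscrewing:** I turned the cap 80° anticlockwise. It rose about 2.4 mm and then stopped rising. The first lift showed only about 1 N, so the cap was free and the canister stayed behind.
- **Last checks:**
  - **Cap:** it was level to within 0.1°, about 17 mm above the mouth.
  - **Canister:** it was upright, with its edges within 1 pixel of where they were when pressed home.
  - **Bystanders:** the screwdriver, tape, oil bottle and wing nut looked unmoved in both views.
- **Disagreements:**
  - **Cameras:** the two cameras differed by up to 3 mm in x on the block, so I averaged them.
  - **Sideways force:** it reached 11 N during the push and eased afterwards.
  - **Unscrewing torque:** the wrist showed almost none (under 0.1 N m) in the pauses between turns. I relied on the rise and lift force for the release, not on torque.

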